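# Lock the proofing frame in its carrier, lift it and hold it open

## Task

The hinged proofing frame on the print-studio table sits loose in its carrier: swing the flat steel hook on its side round until it rests fully home against the stud, and only then raise the frame. Hold it open at 45 degrees, hook still home, so that someone can reach the copper plate underneath; leave the ink tin, the knife and the type block where they are. It falls shut if let go, so finish while the gripper's fingers are still holding it steady at 45 degrees.

Things in the scene. Friction and masses are not known exactly. Their poses are not given: they have to be found in the camera images.
- press_base: Fixed plywood baseboard, 320 (x) x 300 (y) x 18 mm, with a grey bed and a copper plate on it. Origin: centre of its underside, on the table. Its x axis points from the handle side of the frame to the hinge side (away from the robot), z up; it stands at a different place and yaw each time.
- frame (a joint): Opening angle of the proofing frame (wood frame 250 mm deep, 218 mm wide, 12 mm thick, clear sheet inside, held between the two 18 mm wide arms of an aluminium carrier, 256 mm wide overall; about 0.65 kg with the hook). 0 = shut, level; grows as the near, handle edge rises; 0.785 = 45 degrees; stop at 1.4. Free hinge, no spring: it falls shut from any angle when let go.
- frame_hinge (a point): Point on the frame's hinge axis, at mid width, 36 mm above the table (the underside of the frame) at base x = +125 mm. The axis is level, along the base's y. Its own axes are those of the base while the frame is shut, and it tilts with the frame.
- frame_handle (a point): Middle of the frame's handle: a round steel bar 12 mm thick, parallel to the base's y, straight for 110 mm, on two posts at its ends, over the near edge of the frame. In the shut frame it lies 235 mm from the hinge point along base -x and 52 mm above it (88 mm above the table); the bar's centre is 40 mm above the frame's top face. It moves on a circle about the hinge axis.
- hook (a joint): Angle of the flat steel hook that lies on top of the carrier arm at the frame's +y (left) side and turns about an axis square to the frame (vertical while shut). 0 = home: its claw round the stud, against a hard stop; 1.7 = fully swung out to the left. Starts swung out. Closing turns it counter-clockwise seen from above. Dry friction only (about 0.04 N m, about 1 N at the knob): it stays where it is left, also with the frame tilted.
- hook_pivot (a point): Top of the hook's pivot, 20 mm above the hinge point's level when shut (56 mm above the table); in the base's frame 23 mm behind (-x) the base origin and 119 mm to +y.
- hook_knob (a point): Centre of the top of the hook's upright knob: round, 12 mm thick, 32 mm tall, standing on the hook's 11 x 5 mm flat bar, 43 mm from the pivot axis. Top 86 mm above the table when shut, the bar's top face 55 mm.
- frame_stud (a point): Top of the stud that the hook's claw goes round: 8 mm thick, 14 mm tall, on the frame's left wooden rail, 61 mm from the hook's pivot; its top is 62 mm above the table when shut.
- ink_tin: Loose metal ink tin, 76 mm across, 55 mm high, on the table to the right of the baseboard. Origin: centre of its underside. Leave alone.
- ink_knife: Loose ink knife (spatula, wooden handle, steel blade; origin on its underside about mid-length) lying on the table close along the right side of the baseboard, between it and the ink tin, its length roughly along the base's x. Leave alone.
- type_block: Loose wooden type block with a metal face, 90 x 70 x 25 mm, on the table to the left of the baseboard. Origin: centre of its underside. Leave alone.

How it is judged:
By the outcome, as a careful person would: the job done as asked, in the order asked, and still so for the second after the job is handed in, while the arm keeps its last pose, push and grip.
It also fails if it takes over 56 s, if anything falls off the work surface, if the arm or the gripper's body presses on something with over 40 N, if the wrist force passes 120 N, or if a joint passes its speed limit or range.

## Robot

A 6-joint arm with a two-finger parallel gripper is mounted at the origin on the work surface. World frame = base frame: x ahead of the robot, y to its left, z up, the work surface at z = 0. Lengths are in mm, angles in rad, forces in N, time in s.
With the tool pointing down it reaches from about 325 to 925 mm from the base axis. Payload 3.1 kg.
Tool frame: the origin (TCP) lies on the centre line of the jaws, within the pads' length; the fingertips stand 17 mm ahead of it and the grasp point (between the pads) lies 2 mm behind it; z points along the fingers, y is the line along which they close (so a half turn about z gives the same grasp; the last joint's range is limited). The gripper opens to 85 mm and grips with 20 to 120 N. Pads are 22 mm wide; open, the fingers measure 114 mm over their backs; the gripper's body (76 mm by 85 mm) begins 54 mm behind the grasp point. The pads swing forward as they close: fully open they stand 13 mm farther back than shut.
Start: joints at [-1.356, 0.217, 1.613, -0, 1.311, -0.112], TCP at [200.655, -591.927, 248.3] pointing down, gripper open.
Joint ranges: [-2.75, 2.75], [-0.78, 2.1], [0.31, 2.55], [-1.13, 4.27], [0.13, 2.63], [-2.58, 2.58]. Speed limits (rad/s): [2.79, 2.79, 3.14, 3.14, 3.14, 3.14].

## Interface

Orientations are given as a 3x3 rotation matrix whose columns are the frame's x, y, z axes.
In Python, from rig import robot, optics, models gives the robot as it stands. The module is installed in compiled form; this text tells all that it offers.
- The arm moves only by the shell command python3 -m inch 'ROWS' [OPENING] [FORCE]. ROWS is JSON, a list of rows, each an object with "travel": the shift along the tool's x, y, z in units of 400 mm (1.0 is 400 mm), a list of three; "turn": the turn about the tool's z in units of 2 rad (1.0 is 2 rad). A call has 1 to 20 rows; each row is the pose to reach, as a shift and turn from the pose commanded when the call began, along the tool's axes at that moment; what a row does not reach only later rows make up. A row lasts 1/10 s, in which the tool goes at most 50 mm and 8.59 degrees, less where a joint would pass 70% of its speed; a pose out of reach is approached as far as the arm can. A call with a number of a shift or a turn outside -1 to 1 is refused whole. A call with a gripper value outside its range is refused whole. OPENING is the closure, from 0 (fully open) to 1 (shut), set as the call begins (- or left out, the last holds). The fingers move at their own pace and stop on an object; FORCE is the grip in N (left out, the last holds). Time passes only in rows, so rows that repeat a pose let the fingers close. It gives the time, the measured TCP pose, the force, the opening and the grip force at its end, in the units of the state.
- robot.read_state(): the state, without advancing time (a new reading comes with each control period).
- optics.get_image(name): name is "side" or "top" or "wrist"; returns (picture, depth): 384x512x3 uint8, blue, green, red; 384x512 float32, mm along the optical axis (not along the pixel's ray), 0 where there is no reading.
- optics.get_calibration(name): a dict with "camera_matrix" (3x3 intrinsics, pixels), "world_to_cam" (4x4, takes a point from world to camera coordinates); the wrist camera has in their place "T_tool_cam" (4x4, takes a point from camera to tool coordinates, whose origin is the TCP and whose axes are the flange's). Camera axes: x right, y up, looking along -z (the intrinsics and any distortion apply to the point x, -y, -z); pixel columns grow to the right and rows downward; lengths in mm; the calibration is good to about 2 mm. The wrist camera is an equidistant fisheye: a pixel r from the principal point sees the ray r / f radians off the axis. A picture is of the moment at which its call begins: read the wrist's pose just before it. get_calibration takes no time and is no camera call.
- robot.close_job(): hands the job in; it is judged then, once.
Trained networks look in the newest picture that a camera, given by its name, has taken for a name from the list of things; names that differ only in an ending like _2 or _b are one class to them, and where a whole thing is asked for, a point or a joint stands for the part that bears it (a point fixed in the world has none). Each returns a list of dicts, best first, with "conf" (0 to 1); they miss things now and then, are a little off and sometimes report something else, mostly with a low value. They report only what shows in the picture. A call takes as long as a camera call.
- models.spot_in(camera, target): "box" ([left, top, right, bottom] as shares, 0 to 1, of the picture: columns of its width, rows of its height, round what is visible of it).
The state is a dict: "time_s": time; "qpos": joint angles; "qvel": joint speeds; "tau": joint torques, N m; "tool_pos": TCP position; "tool_rot": TCP orientation; "ft_force": force on the tool from outside, world axes, zero at the start; "ft_torque": the same for the moment, N m; "gripper_width": finger opening in mm; "finger_force": force on a finger pad.
Only numpy, scipy, OpenCV 4.12 (cv2) and the standard library are available. Lean on these libraries where they do the work, as an engineer would, in place of code of your own. Each camera call takes 0.05 s, during which the arm holds its last target. There are 200 camera calls.

## Working session

There is one attempt and no reset: what is moved stays moved. The work goes in short steps, Python scripts to look and compute and a shell command to move; the robot and the scene stay as the last step left them, time stands still between calls to the robot, and variables do not carry over. Pictures are saved under pics/ and viewed, at most 10 in all, crops included, and the job is handed in when it is done.

```bash
mkdir -p pics
cat > h.py <<'E'
import numpy as np,cv2
from rig import robot,optics,models
def back(name,uv,d):
    c=optics.get_calibration(name);K=np.array(c["camera_matrix"]);T=np.linalg.inv(np.array(c["world_to_cam"]))
    x=(uv[0]-K[0,2])/K[0,0]*d;y=(uv[1]-K[1,2])/K[1,1]*d
    return (T@[x,-y,-d,1])[:3]
def proj(name,p):
    c=optics.get_calibration(name);K=np.array(c["camera_matrix"]);q=np.array(c["world_to_cam"])@[*p,1]
    return K[0,0]*q[0]/-q[2]+K[0,2],K[1,1]*-q[1]/-q[2]+K[1,2]
def atz(name,uv,z):
    a=back(name,uv,100.);b=back(name,uv,1000.);t=(z-a[2])/(b[2]-a[2]);return a+t*(b-a)
E
python3 - <<'E'
from h import *
s=robot.read_state();print(s)
for n in("top","side"):
    im,d=optics.get_image(n);cv2.imwrite(f"pics/{n}1.png",im);np.save(n+"d.npy",d)
    print(n,{k:np.round(np.array(v),2).tolist() for k,v in optics.get_calibration(n).items() if not isinstance(v,str)})
    for t in("press_base","frame_handle","hook_knob","hook_pivot","frame_stud","hook","type_block","ink_tin","ink_knife"):
        r=models.spot_in(n,t)[:1]
        for q in r:
            b=np.array(q["box"])*[512,384,512,384];print(n,t,round(q["conf"],2),b.round(1))
E
```

```text
{'time_s': 0.0, 'qpos': array([-1.35619861e+00,  2.17751020e-01,  1.61495443e+00, -1.11170683e-05,
        1.31129857e+00, -1.12175214e-01]), 'qvel': array([-6.70180961e-04, -9.33322721e-04,  7.19419409e-04,  1.19596829e-03,
        4.69002830e-05,  1.46003474e-04]), 'tau': array([-8.35251303e-04, -3.96843696e+01, -3.03854120e+01, -2.57261127e-04,
        9.49809066e-03,  1.79631158e-06]), 'tool_pos': array([ 200.48211078, -591.14332904,  246.95957349]), 'tool_rot': array([[ 9.47082272e-01,  3.20990492e-01, -5.24010186e-04],
       [ 3.20990815e-01, -9.47079382e-01,  2.35376997e-03],
       [ 2.59258535e-04, -2.39741626e-03, -9.99997093e-01]]), 'ft_force': array([-0.28103366, -0.60633858,  0.81125711]), 'ft_torque': array([ 0.02410468, -0.02415547, -0.00555737]), 'finger_force': 0.0, 'gripper_width': 85.30884188312659}
top {'camera_matrix': [[412.96, 0.0, 259.1], [0.0, 412.96, 184.21], [0.0, 0.0, 1.0]], 'world_to_cam': [[-0.02, -1.0, 0.02, 37.95], [0.99, -0.01, 0.17, -596.17], [-0.17, 0.02, 0.99, -1275.2], [0.0, 0.0, 0.0, 1.0]]}
top press_base 0.58 [259.6 146.6 364.6 248.9]
top frame
[... 278 characters left out ...]
 [385.9 174.1 415.7 199.8]
top ink_knife 0.81 [353.3 151.6 383.5 233.1]
side {'camera_matrix': [[425.81, 0.0, 248.68], [0.0, 425.81, 193.37], [0.0, 0.0, 1.0]], 'world_to_cam': [[0.95, -0.32, 0.0, -549.31], [0.22, 0.67, 0.71, -218.59], [-0.22, -0.67, 0.71, -930.0], [0.0, 0.0, 0.0, 1.0]]}
side press_base 0.75 [178.1 203.8 363.3 363.3]
side frame_handle 0.63 [194.6 205.8 346.5 333. ]
side hook_knob 0.81 [205.2 213.1 238.4 231.7]
side hook_pivot 0.47 [203.6 209.  238.5 232.9]
side frame_stud 0.65 [194.8 207.8 347.1 332.3]
side hook 0.47 [207.4 206.8 234.4 234.4]
side type_block 0.98 [230.9 170.2 270.1 199.1]
side ink_tin 0.89 [309.5 366.9 349.1 384. ]
side ink_knife 0.9 [256.5 312.5 372.1 384. ]
```

View pics/top1.png

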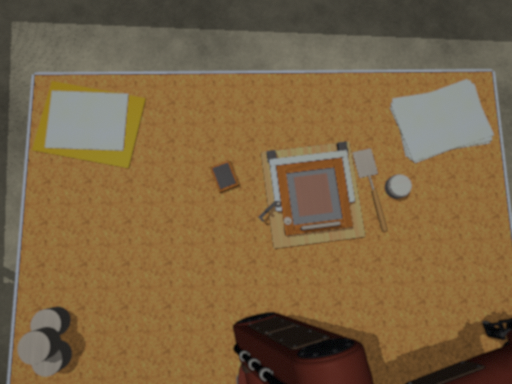

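View pics/side1.png

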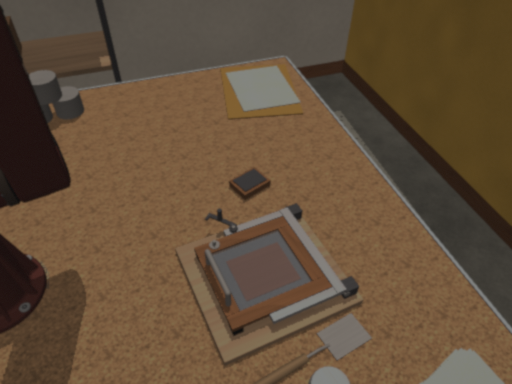

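Run:
```python
import cv2,numpy as np
t=cv2.imread("pics/top1.png")[138:258,248:376];s=cv2.imread("pics/side1.png")[198:368,170:370]
a=cv2.resize(t,None,fx=3.125*1.0,fy=3.125,interpolation=cv2.INTER_CUBIC)
cv2.imwrite("pics/c1.png",cv2.resize(t,None,fx=5,fy=5,interpolation=cv2.INTER_CUBIC))
cv2.imwrite("pics/c2.png",cv2.resize(s,None,fx=3.5,fy=3.5,interpolation=cv2.INTER_CUBIC))
```

```text
(no output)
```

View pics/c1.png

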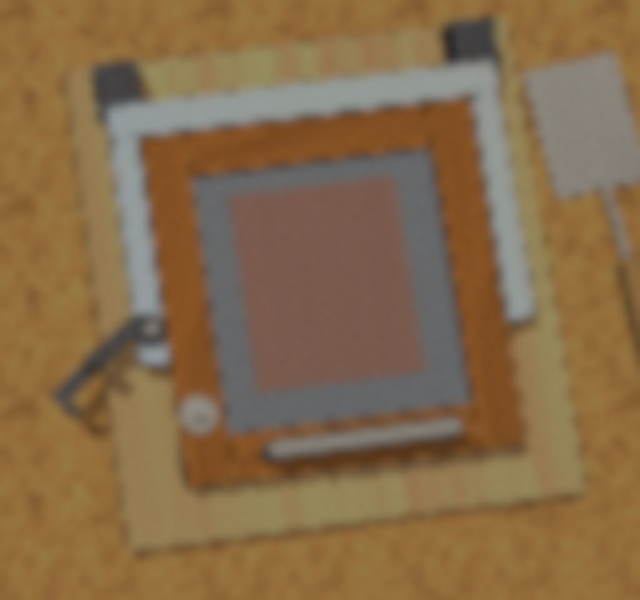

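View pics/c2.png

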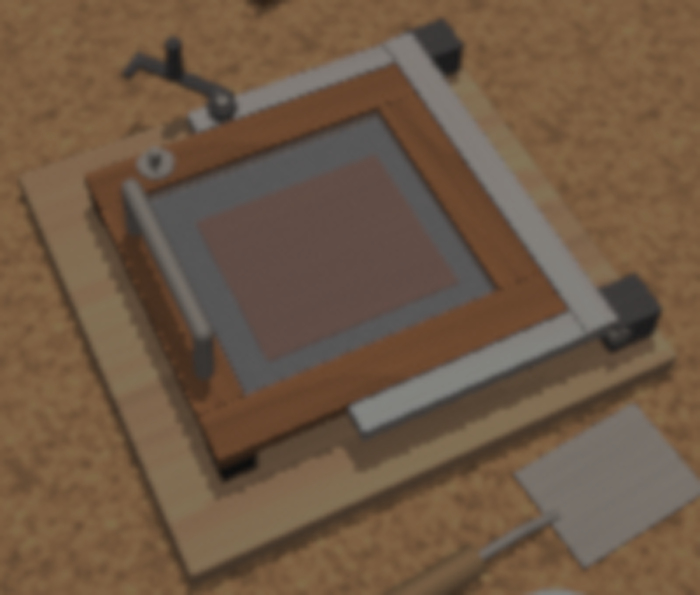

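```bash
cat > fit.py <<'E'
from h import *
from scipy.optimize import least_squares
C=[("top",(-160,150,18),(135,552)),("top",(-160,-150,18),(582,493)),("top",(160,150,18),(70,68)),("top",(-23,119,56),(150,327)),("top",(-110,55,88),(270,450)),("top",(-110,-55,88),(460,427)),
("side",(-160,150,18),(22,182)),("side",(-160,-150,18),(192,572)),("side",(160,-150,18),(672,356)),("side",(-110,55,88),(131,187)),("side",(-110,-55,88),(205,335)),("side",(-23,119,56),(222,100))]
px=lambda n,u:(np.array(u)+.5)/5-.5+[248,138] if n=="top" else (np.array(u)+.5)/3.5-.5+[170,198]
def W(q,b): c,s=np.cos(q[2]),np.sin(q[2]);return np.array([q[0]+c*b[0]-s*b[1],q[1]+s*b[0]+c*b[1],b[2]])
r=least_squares(lambda q:np.concatenate([np.array(proj(n,W(q,b)))-px(n,u) for n,b,u in C]),[600,-80,.1],loss="soft_l1")
q=r.x;np.save("q.npy",q)
def tri(cs,z=None):
    return least_squares(lambda p:np.concatenate([np.array(proj(n,p))-px(n,u) for n,u in cs]),[600,0,60]).x
if __name__=="__main__":
    print(q,r.fun.reshape(-1,2).round(1).tolist())
    B=lambda p:(np.array([[np.cos(q[2]),np.sin(q[2])],[-np.sin(q[2]),np.cos(q[2])]])@(p[:2]-q[:2]))
    k=atz("side",px("side",(174,43)),86);s1=atz("side",px("side",(155,157)),62);s2=atz("top",px("top",(198,412)),60)
    for n,p in(("knob",k),("stud s",s1),("stud t",s2)):print(n,p.round(1),B(p).round(1))
    for n,b in (("pivot",(-23,119,56)),("handle",(-110,0,88)),("hinge",(125,0,36))):print(n,W(q,b).round(1))
E
python3 fit.py
```

```text
[ 5.69139893e+02 -1.44015938e+02  1.10664292e-01] [[-1.6, 0.2], [0.9, 0.1], [-1.3, 0.5], [-0.0, 0.4], [1.1, -0.1], [-1.6, 0.0], [-0.7, -2.4], [-0.2, 1.0], [2.7, -0.0], [0.6, 0.4], [-0.3, -0.8], [0.7, 0.9]]
knob [509.9   7.7  86. ] [-42.1 157.3]
stud s [476.5 -62.2  62. ] [-83.   91.6]
stud t [479.8 -57.1  60. ] [-79.2  96.3]
pivot [533.1 -28.3  56. ]
handle [ 459.8 -156.2   88. ]
hinge [ 693.4 -130.2   36. ]
```

```bash
cat > go.py <<'E'
import sys
from h import *
# go.py x y z [yaw_deg of tool x]: shift in row units
s=robot.read_state();R=s["tool_rot"];a=[float(v) for v in sys.argv[1:]]
print("t",round(s["time_s"],2),"pos",s["tool_pos"].round(1),"yaw",np.degrees(np.arctan2(R[1,0],R[0,0])).round(1),"q",s["qpos"].round(2),"F",s["ft_force"].round(1),"w",s["gripper_width"].round(1))
if a:
    print("travel",(R.T@(np.array(a[:3])-s["tool_pos"])/400).round(3))
    if len(a)>3: print("turn",round((-np.radians(a[3]-np.degrees(np.arctan2(R[1,0],R[0,0]))))/2,3))
E
python3 -m inch '[{"travel":[0.6,-0.58,0],"turn":-0.5},{"travel":[0.6,-0.58,0],"turn":-0.5},{"travel":[0.6,-0.58,0],"turn":-0.5},{"travel":[0.6,-0.58,0],"turn":-0.5},{"travel":[0.6,-0.58,0],"turn":-0.5},{"travel":[0.6,-0.58,0],"turn":-0.5},{"travel":[0.6,-0.58,0],"turn":-0.5},{"travel":[0.6,-0.58,0],"turn":-0.5}]'
python3 go.py 510 8 200 122.9
```

```text
time_s: 1.8
tool_pos: [354.8, -291.7, 248.3]
tool_rot: [[0.236, 0.972, 0.001], [0.972, -0.236, 0.001], [0.001, 0.001, -1.0]]
ft_force: [-0.5, -0.6, -0.3]
gripper_width: 85.2
finger_force: 0.0Traceback (most recent call last):
  File "go.py", line 5, in <module>
    print("t",round(s["time_s"],2),"pos",s["tool_pos"].round(1),"yaw",np.degrees(np.arctan2(R[1,0],R[0,0])).round(1),"q",s["qpos"].round(2),"F",s["ft_force"].round(1),"w",s["gripper_width"].round(1))
                                                                                                                                                                           ^^^^^^^^^^^^^^^^^^^^^^^^
AttributeError: 'float' object has no attribute 'round'
```

```bash
sed -i 's/s\["gripper_width"\].round(1)/round(s["gripper_width"],1)/' go.py; python3 go.py 510 8 200 122.9
```

```text
t 1.8 pos [ 354.8 -291.7  248.3] yaw 76.4 q [-0.84 -0.15  1.99  0.    1.3  -0.6 ] F [-0.5 -0.6 -0.3] w 85.2
travel [0.819 0.201 0.122]
turn -0.406
```

```bash
python3 -m inch '[{"travel":[0.82,0.2,0.12],"turn":-0.4},{"travel":[0.82,0.2,0.12],"turn":-0.4},{"travel":[0.82,0.2,0.12],"turn":-0.4},{"travel":[0.82,0.2,0.12],"turn":-0.4},{"travel":[0.82,0.2,0.12],"turn":-0.4},{"travel":[0.82,0.2,0.12],"turn":-0.4},{"travel":[0.82,0.2,0.12],"turn":-0.4},{"travel":[0.82,0.2,0.12],"turn":-0.4},{"travel":[0.82,0.2,0.12],"turn":-0.4}]' 0.4
cat > wr.py <<'E'
import sys
from h import *
s=robot.read_state();im,d=optics.get_image("wrist");c=optics.get_calibration("wrist")
np.savez("w.npz",d=d,R=s["tool_rot"],p=s["tool_pos"])
cv2.imwrite(sys.argv[1],cv2.resize(im,(800,600),interpolation=cv2.INTER_CUBIC))
print(s["tool_pos"].round(1),{k:np.round(np.array(v),3).tolist() for k,v in c.items() if not isinstance(v,str)})
for t in("hook_knob","frame_stud","hook_pivot","frame_handle"):
    for q in models.spot_in("wrist",t)[:1]:print(t,round(q["conf"],2),(np.array(q["box"])*[800,600,800,600]).round(0))
E
cat > wp.py <<'E'
# pixel of the 800x600 view, height -> world & base
import sys
from h import *
w=np.load("w.npz");q=np.load("q.npy")
def ray(u,v):
    c=optics.get_calibration("wrist");K=np.array(c["camera_matrix"]);T=np.array(c["T_tool_cam"])
    x=(u*.64-K[0,2])/K[0,0];y=(v*.64-K[1,2])/K[1,1];th=np.hypot(x,y)
    k=np.sin(th)/th if th>1e-9 else 1
    r=np.array([x*k,-y*k,-np.cos(th)])
    return w["R"]@T[:3,3]+w["p"],w["R"]@T[:3,:3]@r
def at(u,v,z):
    o,r=ray(u,v);return o+r*(z-o[2])/r[2]
if __name__=="__main__":
  for a in sys.argv[1:]:
    u,v,z=map(float,a.split(","));p=at(u,v,z);c,s=np.cos(q[2]),np.sin(q[2]);e=p[:2]-q[:2]
    print(a,"world",p.round(1),"base",(c*e[0]+s*e[1]).round(1),(-s*e[0]+c*e[1]).round(1))
E
python3 wr.py pics/w1.png
```

```text
time_s: 2.7
tool_pos: [510.6, 3.6, 200.0]
tool_rot: [[-0.529, 0.849, -0.001], [0.849, 0.529, -0.001], [-0.0, -0.001, -1.0]]
ft_force: [-0.3, -0.2, -0.2]
gripper_width: 51.3
finger_force: 0.0
[510.6   3.6 200. ] {'camera_matrix': [[297.319, 0.0, 252.475], [0.0, 297.319, 192.299], [0.0, 0.0, 1.0]], 'T_tool_cam': [[-0.001, 0.959, 0.284, 72.461], [1.0, 0.001, -0.0, -0.108], [-0.0, 0.284, -0.959, -126.344], [0.0, 0.0, 0.0, 1.0]]}
hook_knob 0.97 [361. 228. 420. 363.]
frame_stud 0.63 [201. 228. 585. 539.]
hook_pivot 0.95 [367. 231. 425. 363.]
frame_handle 0.86 [204. 226. 590. 539.]
```

View pics/w1.png

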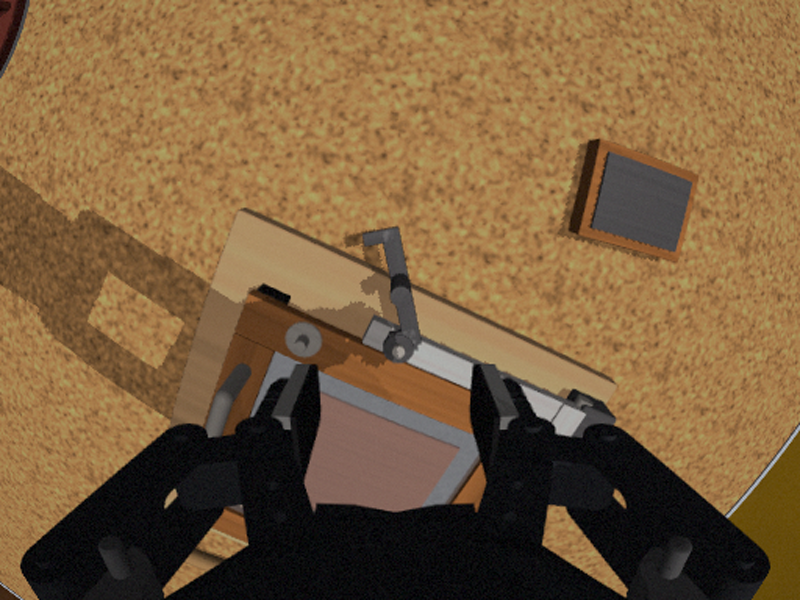

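```bash
python3 wp.py 398,347,56 401,283,55 401,283,86 409,332,86 406,328,86 303,339,62 272,293,18 240,209,18 614,381,18; python3 -c "
import cv2;i=cv2.imread('pics/w1.png')[205:375,280:440];cv2.imwrite('pics/w1c.png',cv2.resize(i,None,fx=3.5,fy=3.5,interpolation=cv2.INTER_CUBIC))"
```

```text
398,347,56 world [532.4 -27.8  56. ] base -23.7 119.5
401,283,55 world [512.1   8.   55. ] base -39.9 157.4
401,283,86 world [507.6  14.6  86. ] base -43.7 164.4
409,332,86 world [526.1  -6.7  86. ] base -27.6 141.2
406,328,86 world [523.5  -5.6  86. ] base -30.1 142.6
303,339,62 world [478.6 -52.6  62. ] base -79.9 100.9
272,293,18 world [444.1 -53.7  18. ] base -114.3 103.6
240,209,18 world [395.6 -13.1  18. ] base -158.0 149.3
614,381,18 world [705.5  23.1  18. ] base 153.9 151.1
```

View pics/w1c.png

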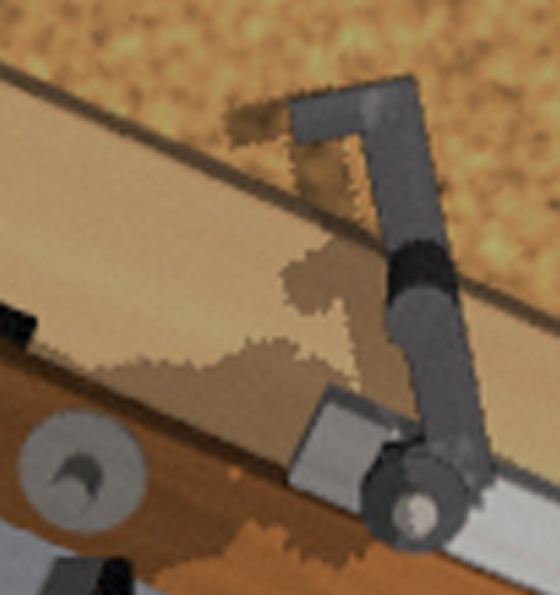

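```bash
python3 wp.py 399.4,295,86 398,345,56 303,339,62
```

```text
399.4,295,86 world [510.4   8.5  86. ] base -41.6 158.0
398,345,56 world [531.7 -26.7  56. ] base -24.3 120.8
303,339,62 world [478.6 -52.6  62. ] base -79.9 100.9
```

```bash
python3 go.py 510.4 8.5 84 121.2; python3 -m inch '[{"travel":[0.011,0.006,0.1]},{"travel":[0.011,0.006,0.2]},{"travel":[0.011,0.006,0.29]},{"travel":[0.011,0.006,0.29]},{"travel":[0.011,0.006,0.29]}]' 0.4 && python3 -m inch '[{"travel":[0,0,0]},{"travel":[0,0,0]},{"travel":[0,0,0]},{"travel":[0,0,0]},{"travel":[0,0,0]},{"travel":[0,0,0]}]' 1 20; python3 go.py
```

```text
t 2.95 pos [510.2   2.3 200.6] yaw 121.7 q [-0.13  0.02  1.93 -0.    1.2  -0.69] F [-0.4 -0.6  0. ] w 51.4
travel [0.013 0.008 0.291]
turn 0.004
t 2.95 pos [510.2   2.3 200.6] yaw 121.7 q [-0.13  0.02  1.93 -0.    1.2  -0.69] F [-0.4 -0.6  0. ] w 51.4schema error: expected keys travel, turn
```

```bash
python3 -m inch '[{"travel":[0.012,0.007,0.1],"turn":0},{"travel":[0.012,0.007,0.2],"turn":0},{"travel":[0.012,0.007,0.29],"turn":0},{"travel":[0.012,0.007,0.29],"turn":0},{"travel":[0.012,0.007,0.29],"turn":0}]' 0.4 && python3 -m inch '[{"travel":[0,0,0],"turn":0},{"travel":[0,0,0],"turn":0},{"travel":[0,0,0],"turn":0},{"travel":[0,0,0],"turn":0},{"travel":[0,0,0],"turn":0},{"travel":[0,0,0],"turn":0}]' 1 20; python3 go.py
```

```text
time_s: 3.45
tool_pos: [509.9, 8.6, 84.4]
tool_rot: [[-0.527, 0.85, -0.001], [0.85, 0.527, 0.0], [0.001, -0.001, -1.0]]
ft_force: [0.2, -0.0, 0.3]
gripper_width: 51.6
finger_force: 0.0
time_s: 4.05
tool_pos: [512.0, 9.1, 86.5]
tool_rot: [[-0.528, 0.849, 0.004], [0.849, 0.528, -0.001], [-0.003, 0.003, -1.0]]
ft_force: [-1.2, -1.5, 6.8]
gripper_width: 10.8
finger_force: 20.6
t 4.05 pos [512.    9.1  86.5] yaw 121.9 q [-0.12  0.18  1.99 -0.    0.96 -0.68] F [-1.2 -1.5  6.8] w 10.8
```

```bash
python3 -m inch '[{"travel":[-0.0008,-0.0134,0],"turn":-0.0625},{"travel":[-0.0033,-0.0266,0],"turn":-0.125},{"travel":[-0.0075,-0.0394,0],"turn":-0.1875},{"travel":[-0.0132,-0.0515,0],"turn":-0.25},{"travel":[-0.0203,-0.0629,0],"turn":-0.3125},{"travel":[-0.0288,-0.0733,0],"turn":-0.375},{"travel":[-0.0384,-0.0825,0],"turn":-0.4375},{"travel":[-0.0494,-0.0905,0],"turn":-0.5},{"travel":[-0.0494,-0.0905,0],"turn":-0.5},{"travel":[-0.0494,-0.0905,0],"turn":-0.5}]'; python3 go.py
```

```text
time_s: 5.05
tool_pos: [489.8, -26.7, 86.4]
tool_rot: [[-1.0, 0.014, -0.001], [0.014, 1.0, -0.0], [0.001, -0.0, -1.0]]
ft_force: [-6.0, 1.1, 11.6]
gripper_width: 10.9
finger_force: 21.0
t 5.05 pos [489.8 -26.7  86.4] yaw 179.2 q [-0.2   0.14  2.04 -0.    0.96 -1.75] F [-6.   1.1 11.6] w 10.9
```

```bash
python3 -m inch '[{"travel":[-0.0005,-0.0107,0],"turn":-0.05},{"travel":[-0.0021,-0.0214,0],"turn":-0.1},{"travel":[-0.0033,-0.0266,0],"turn":-0.125},{"travel":[-0.0033,-0.0266,0],"turn":-0.125}]'; python3 -m inch '[{"travel":[-0.0001,-0.0054,0],"turn":-0.025},{"travel":[-0.0005,-0.0107,0],"turn":-0.05},{"travel":[-0.0005,-0.0107,0],"turn":-0.05}]'; python3 go.py
```

```text
time_s: 5.45
tool_pos: [490.6, -37.7, 86.4]
tool_rot: [[-0.972, -0.235, -0.002], [-0.235, 0.972, -0.001], [0.002, -0.0, -1.0]]
ft_force: [-6.3, -0.6, 13.2]
gripper_width: 10.6
finger_force: 21.1
time_s: 5.75
tool_pos: [491.4, -40.9, 86.4]
tool_rot: [[-0.944, -0.33, -0.003], [-0.33, 0.944, 0.001], [0.003, 0.002, -1.0]]
ft_force: [-7.8, 1.9, 14.1]
gripper_width: 11.0
finger_force: 21.2
t 5.75 pos [491.4 -40.9  86.4] yaw -160.8 q [-0.23  0.15  2.03  0.    0.96 -2.13] F [-7.8  1.9 14.1] w 11.0
```

```bash
python3 -m inch '[{"travel":[-0.0001,-0.0054,0],"turn":-0.025},{"travel":[-0.0001,-0.0054,0],"turn":-0.025}]'; python3 -m inch '[{"travel":[-0.0001,-0.0054,0],"turn":-0.025},{"travel":[-0.0001,-0.0054,0],"turn":-0.025}]';python3 -m inch '[{"travel":[-0.0001,-0.0054,0],"turn":-0.025},{"travel":[-0.0001,-0.0054,0],"turn":-0.025}]'
```

```text
time_s: 5.95
tool_pos: [491.7, -41.1, 86.2]
tool_rot: [[-0.927, -0.375, -0.004], [-0.375, 0.927, 0.005], [0.002, 0.007, -1.0]]
ft_force: [-8.4, 8.1, 15.1]
gripper_width: 10.9
finger_force: 21.5
time_s: 6.15
tool_pos: [491.9, -41.2, 86.1]
tool_rot: [[-0.907, -0.42, -0.006], [-0.42, 0.907, 0.009], [0.002, 0.011, -1.0]]
ft_force: [-8.2, 13.2, 18.0]
gripper_width: 10.6
finger_force: 21.8
time_s: 6.35
tool_pos: [492.2, -41.3, 86.0]
tool_rot: [[-0.886, -0.464, -0.008], [-0.464, 0.886, 0.013], [0.001, 0.015, -1.0]]
ft_force: [-9.7, 17.5, 20.4]
gripper_width: 10.7
finger_force: 22.3
```

```bash
python3 -m inch '[{"travel":[0,0.005,0],"turn":0},{"travel":[0,0.005,0],"turn":0},{"travel":[0,0.005,0],"turn":0},{"travel":[0,0.005,0],"turn":0}]' 0.4; python3 -m inch '[{"travel":[0,0,-0.1],"turn":0},{"travel":[0,0,-0.2],"turn":0},{"travel":[0,0,-0.32],"turn":0},{"travel":[0,0,-0.32],"turn":0}]'; python3 wr.py pics/w2.png
```

```text
time_s: 6.75
tool_pos: [493.9, -45.9, 84.3]
tool_rot: [[-0.885, -0.466, 0.0], [-0.466, 0.885, -0.0], [0.0, -0.0, -1.0]]
ft_force: [-0.4, -0.3, 0.0]
gripper_width: 51.1
finger_force: 0.0
time_s: 7.15
tool_pos: [499.1, -47.1, 220.3]
tool_rot: [[-0.885, -0.466, 0.015], [-0.466, 0.885, -0.004], [-0.012, -0.01, -1.0]]
ft_force: [0.9, 0.4, 1.2]
gripper_width: 51.2
finger_force: 0.0
[499.1 -47.1 220.3] {'camera_matrix': [[297.319, 0.0, 252.475], [0.0, 297.319, 192.299], [0.0, 0.0, 1.0]], 'T_tool_cam': [[-0.001, 0.959, 0.284, 72.338], [1.0, 0.001, 0.0, 0.229], [0.0, 0.284, -0.959, -126.346], [0.0, 0.0, 0.0, 1.0]]}
hook_knob 0.93 [382. 219. 417. 347.]
frame_stud 0.89 [ 66.  87. 438. 486.]
hook_pivot 0.64 [383. 221. 424. 343.]
frame_handle 0.76 [ 68.  87. 443. 488.]
```

View pics/w2.png

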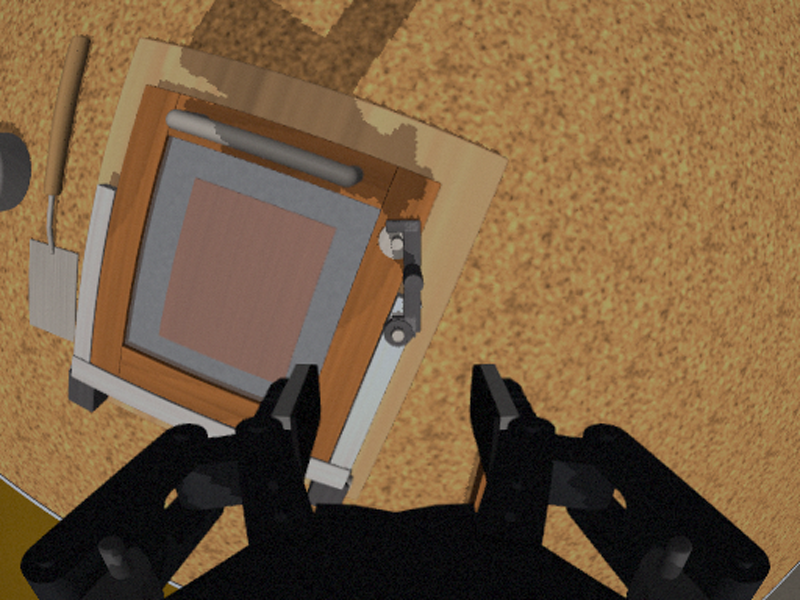

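```bash
python3 wp.py 411,283,86 398,331,56 397,243,62 173,120,88 356,175,88; python3 -c "
import cv2;i=cv2.imread('pics/w2.png')[205:365,350:460];cv2.imwrite('pics/w2c.png',cv2.resize(i,None,fx=3.7,fy=3.7,interpolation=cv2.INTER_CUBIC))"
```

```text
411,283,86 world [491.6 -41.7  86. ] base -65.8 110.2
398,331,56 world [531.6 -29.2  56. ] base -24.7 118.2
397,243,62 world [478.4 -58.   62. ] base -80.6 95.5
173,120,88 world [ 467.5 -212.7   88. ] base -108.7 -57.0
356,175,88 world [450.8 -97.8  88. ] base -112.5 59.0
```

View pics/w2c.png

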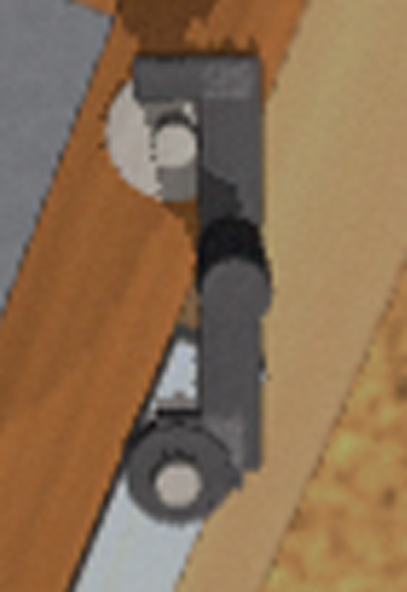

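```bash
python3 go.py 459.5 -155.7 160 -263.3 | sed 's/turn.*//'; python3 -c "print((207.8-96.7)*3.14159/180/2)"
```

```text
t 7.4 pos [492.6 -45.4 210.4] yaw -152.2 q [-0.23 -0.02  1.95 -0.    1.22 -2.29] F [0. 0. 0.] w 51.3
travel [ 0.201 -0.206  0.126]

0.9695295805555557
```

```bash
python3 -m inch '[{"travel":[0.2,-0.206,0],"turn":0.97},{"travel":[0.2,-0.206,0],"turn":0.97},{"travel":[0.2,-0.206,0],"turn":0.97},{"travel":[0.2,-0.206,0],"turn":0.97},{"travel":[0.2,-0.206,0],"turn":0.97},{"travel":[0.2,-0.206,0],"turn":0.97},{"travel":[0.2,-0.206,0],"turn":0.97},{"travel":[0.2,-0.206,0],"turn":0.97},{"travel":[0.2,-0.206,0],"turn":0.97},{"travel":[0.2,-0.206,0.05],"turn":0.97},{"travel":[0.2,-0.206,0.1],"turn":0.97},{"travel":[0.2,-0.206,0.1],"turn":0.97},{"travel":[0.2,-0.206,0.1],"turn":0.97},{"travel":[0.2,-0.206,0.1],"turn":0.97},{"travel":[0.2,-0.206,0.1],"turn":0.97}]'; python3 go.py 459.5 -155.7 86 96.7
```

```text
time_s: 8.9
tool_pos: [460.7, -155.4, 171.0]
tool_rot: [[-0.119, 0.993, -0.002], [0.993, 0.119, 0.001], [0.001, -0.002, -1.0]]
ft_force: [0.1, 0.1, 1.1]
gripper_width: 50.9
finger_force: 0.0
t 8.9 pos [ 460.7 -155.4  171. ] yaw 96.8 q [-0.47  0.    2.   -0.    1.14 -0.59] F [0.1 0.1 1.1] w 50.9
travel [-0.001 -0.003  0.212]
turn 0.001
```

```bash
python3 -m inch '[{"travel":[0,-0.003,0.1],"turn":0},{"travel":[0,-0.003,0.17],"turn":0},{"travel":[0,-0.003,0.212],"turn":0},{"travel":[0,-0.003,0.212],"turn":0},{"travel":[0,-0.003,0.212],"turn":0}]'; python3 -m inch '[{"travel":[0,0,0],"turn":0},{"travel":[0,0,0],"turn":0},{"travel":[0,0,0],"turn":0},{"travel":[0,0,0],"turn":0},{"travel":[0,0,0],"turn":0},{"travel":[0,0,0],"turn":0},{"travel":[0,0,0],"turn":0}]' 1 40
```

```text
time_s: 9.4
tool_pos: [460.2, -155.8, 87.4]
tool_rot: [[-0.117, 0.993, -0.001], [0.993, 0.117, 0.0], [0.0, -0.001, -1.0]]
ft_force: [-1.1, 0.6, -0.4]
gripper_width: 51.6
finger_force: 0.0
time_s: 10.1
tool_pos: [460.1, -156.5, 88.9]
tool_rot: [[-0.117, 0.993, -0.001], [0.993, 0.117, -0.001], [-0.001, -0.001, -1.0]]
ft_force: [-3.6, -0.9, 6.2]
gripper_width: 10.5
finger_force: 39.0
```

```bash
python3 -m inch '[{"travel":[0,0.0076,-0.0306],"turn":0},{"travel":[0,0.0168,-0.0607],"turn":0},{"travel":[0,0.0276,-0.0903],"turn":0},{"travel":[0,0.0399,-0.1193],"turn":0},{"travel":[0,0.0537,-0.1476],"turn":0},{"travel":[0,0.0689,-0.1752],"turn":0},{"travel":[0,0.0856,-0.2019],"turn":0},{"travel":[0,0.1037,-0.2277],"turn":0},{"travel":[0,0.1037,-0.2277],"turn":0},{"travel":[0,0.1037,-0.2277],"turn":0}]'; python3 go.py
```

```text
time_s: 11.1
tool_pos: [499.6, -151.9, 179.8]
tool_rot: [[-0.117, 0.993, -0.006], [0.993, 0.117, -0.002], [-0.001, -0.006, -1.0]]
ft_force: [-7.8, -5.5, 1.6]
gripper_width: 10.3
finger_force: 39.1
t 11.1 pos [ 499.6 -151.9  179.8] yaw 96.7 q [-0.43  0.07  1.91 -0.    1.16 -0.54] F [-7.8 -5.5  1.6] w 10.3
```

```bash
python3 -m inch '[{"travel":[0,0.0194,-0.0249],"turn":0},{"travel":[0,0.04,-0.0486],"turn":0},{"travel":[0,0.0619,-0.0713],"turn":0},{"travel":[0,0.0849,-0.0928],"turn":0},{"travel":[0,0.1091,-0.1131],"turn":0},{"travel":[0,0.1342,-0.132],"turn":0},{"travel":[0,0.1603,-0.1497],"turn":0},{"travel":[0,0.1603,-0.1497],"turn":0},{"travel":[0,0.1603,-0.1497],"turn":0},{"travel":[0,0.1603,-0.1497],"turn":0}]'
cat > an.py <<'E'
from h import *
import sys
q=np.load("q.npy");P=np.array([robot.read_state()["tool_pos"] for _ in range(1)]).mean(0)
c,s=np.cos(q[2]),np.sin(q[2]);e=P[:2]-q[:2];bx=c*e[0]+s*e[1]
print("base x",bx,"z",P[2],"angle from pos(grasp pt +2)",np.degrees(np.arctan2(52,-235)-np.arctan2(P[2]+2-36,bx-125)), "r",np.hypot(P[2]+2-36,bx-125))
im,d=optics.get_image("side");cv2.imwrite("pics/side2.png",cv2.resize(im[150:384,130:430],None,fx=2.5,fy=2.5,interpolation=cv2.INTER_CUBIC));np.save("sd2.npy",d)
s=robot.read_state();im,d=optics.get_image("wrist");np.savez("w.npz",d=d,R=s["tool_rot"],p=s["tool_pos"]);cv2.imwrite("pics/w3.png",cv2.resize(im,(800,600)))
E
python3 an.py; python3 go.py
```

```text
time_s: 12.1
tool_pos: [563.6, -144.6, 242.6]
tool_rot: [[-0.116, 0.993, -0.004], [0.993, 0.116, -0.003], [-0.002, -0.005, -1.0]]
ft_force: [-9.9, -2.1, 11.0]
gripper_width: 10.6
finger_force: 40.5
base x -5.601967247071485 z 242.554489374816 angle from pos(grasp pt +2) 45.46701953950578 r 246.07285280419572
t 12.2 pos [ 563.5 -144.6  242.5] yaw 96.7 q [-0.37  0.13  1.72 -0.    1.29 -0.48] F [-9.1 -2.7 10.9] w 10.4
```

View pics/side2.png

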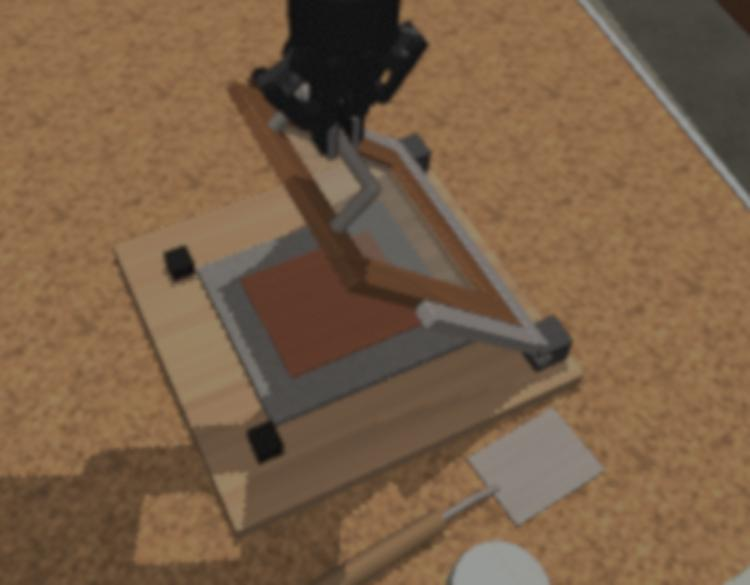

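View pics/w3.png

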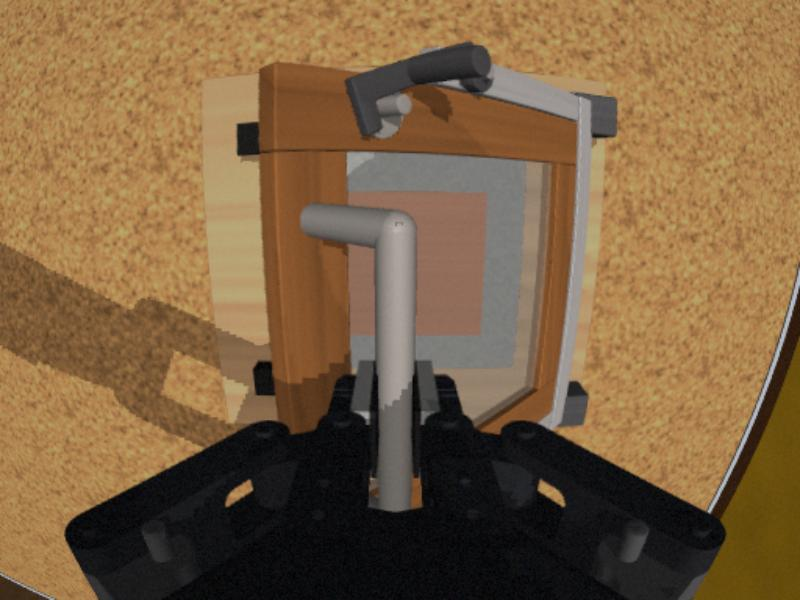

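```bash
cat > pl.py <<'E'
from wp import *
q=np.load("q.npy");d=w["d"];pts=[]
for x0,y0,x1,y1 in((430,135,560,152),(285,75,340,140),(285,160,335,195),(290,260,340,380),(555,180,570,380)):
    for u in range(x0,x1,4):
        for v in range(y0,y1,4):
            z=d[int(v*.64),int(u*.64)]
            if z<=0: continue
            o,r=ray(u,v);c=optics.get_calibration("wrist");T=np.array(c["T_tool_cam"]);ax=-(w["R"]@T[:3,2])
            pts.append(o+r*z/(r@ax))
P=np.array(pts);b=np.array([np.cos(q[2]),np.sin(q[2])])
for _ in range(4):
    m=P.mean(0);n=np.linalg.svd(P-m)[2][2];n*=np.sign(n[2]);e=(P-m)@n;P=P[abs(e)<max(2*e.std(),2)]
print(len(P),"rms",e.std().round(2),"n",n.round(3),"angle",np.degrees(np.arctan2(n[:2]@b,n[2])).round(2))
# plane at base hinge: should be 12 mm above hinge axis point
h=np.array([q[0]+125*b[0],q[1]+125*b[1],36]);print("hinge below plane",((m-h)@n).round(1))
E
python3 pl.py
```

```text
1095 rms 0.57 n [0.696 0.081 0.713] angle 44.49
hinge below plane 13.3
```

```bash
python3 -m inch '[{"travel":[0,0.004,-0.0025],"turn":0},{"travel":[0,0.004,-0.0025],"turn":0},{"travel":[0,0.004,-0.0025],"turn":0},{"travel":[0,0.004,-0.0025],"turn":0},{"travel":[0,0.004,-0.0025],"turn":0}]'; python3 an.py; python3 pl.py
```

```text
time_s: 12.7
tool_pos: [565.0, -144.5, 243.5]
tool_rot: [[-0.116, 0.993, -0.004], [0.993, 0.116, -0.003], [-0.002, -0.005, -1.0]]
ft_force: [-9.8, -3.5, 10.5]
gripper_width: 10.4
finger_force: 40.5
base x -4.156857806363859 z 243.47243324244337 angle from pos(grasp pt +2) 45.86561160594965 r 246.08980923013286
1093 rms 0.58 n [0.701 0.082 0.709] angle 44.87
hinge below plane 13.4
```

```bash
python3 -c "
from rig import robot
print(robot.close_job())"
```

```text
the job is handed in; nothing more can be done
None
```

I swung the hook onto the stud until it hit its stop, then raised the frame. It is held open at about 45 degrees (44.9 by depth measurement), gripper still closed on the handle. The hook was still home when last viewed at 45 degrees, and the ink tin, knife and type block were not touched. The job is handed in at about 13 s.

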